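# Pack the wig kit box, open its combination padlock and hold it ready at the staple

## Task

First stand the square wooden pin case upright in the one empty pocket of the kit box, all the way down, and let go of it. Then turn the padlock's dial clockwise, feeling its notches click, to the notch where the white line on its knob points straight at the shackle, let it rest there, and pull the shackle fully open. Finish holding the padlock by its body, lifted out of its holder and kept still and level about 10 cm above the table beside the kit box, the open shackle pointing squarely at the box with its crossbar over the staple; do not put it down or let go, and leave the other things where they are.

Things in the scene. Friction and masses are not known exactly. Their poses are not given: they have to be found in the camera images.
- kitbox: Low open plywood box, fixed to the table, 125 (x) x 185 (y) x 47 mm high, 5 mm walls and floor; 2 x 3 equal pockets 55 mm square, 42 mm deep, centred at x = -30 and +30, y = -60, 0 and +60 mm. Five pockets hold low things (at most 40 mm high, so no higher than the walls), one is empty but for a felt pad. Origin: centre of the underside, z up. The steel staple is on its +y side.
- staple (a point): Middle of the steel staple, a loop standing 17 mm out from the kit box's +y side, 22 mm wide, bar 6 mm thick; 110 mm from the box's centre in box +y, 28 mm above the table.
- pad: Grey felt pad, 50 mm square, 2 mm thick, fixed on the floor of the empty pocket (which one varies). Origin: centre of its underside, 5 mm above the table. The pin case stands on it.
- jar: White plastic screw-top jar, round, 50 mm diameter, 80 mm high, standing on the table. Leave alone.
- pin_case: Square wooden pin case, 48 x 48 mm, 80 mm high, standing loose on the table, sides along its own x and y. Origin: centre of the underside, z up. About 0.13 kg.
- holder: Dark steel bench holder fixed to the table: a plate 80 (x) x 54 (y) x 14 mm high with four 28 mm high corner posts that stop the padlock from sliding or turning (1.5 mm play); the padlock lifts straight up out of it. Sides are free for fingers within 22 mm of the middle in x; below the padlock's overhanging sides there is 14 mm of air above the table. Origin: centre of the underside; x along the padlock.
- lock: Long-shackle padlock lying flat, dial up, loose in the holder. Steel body 64 (x) x 66 (y) x 26 mm (z). Origin: centre of the body's underside (14 mm above the table at the start); z up, x towards the shackle. All together about 0.41 kg.
- lock_mid (a point): Middle of the padlock body, 13 mm above its underside, on the dial's axis (4 mm behind the body's centre): grip the 66 mm wide body by its two y sides here.
- crossbar (a point): Middle of the shackle's crossbar, a round steel bar 8 mm thick running along the padlock's y. Shut, it lies 70 mm from the lock's origin along lock x, 13 mm above the underside (27 mm above the table at the start), with a free opening 34 mm (x) by 34 mm (y) between it and the body for one finger. It moves with the shackle.
- shackle (a joint): Slide of the shackle out of the body along the lock's +x: 0 shut, 0.020 m fully open (stop). About 4 N of friction; stays where it is left. It comes out only when the dial is within about 0.12 rad of its opening notch at 1.4, else it stops after about 2 mm; do not force it.
- knob (a point): On the axis of the dial, at mid height of its knob, 16 mm above the top face of the padlock body. The dial is a black disc 44 mm wide, 5 mm high, carrying a bar knob 12 mm thick, 34 mm long, 22 mm high (top 27 mm above the padlock's top face). The point's x axis lies along the bar towards its pointed nose, marked with a white line; it turns with the dial.
- dial (a joint): Dial angle, growing clockwise seen from above, 0 to 2.1 rad. Spring notches at 0, 0.7, 1.4 and 2.1 draw it in (about 0.04 N m; grip the bar firmly, 25 N, a few mm clear of the disc). The nose points at 1.4 minus this value, counted anticlockwise from lock +x; at 1.4, the opening notch with the broad mark, straight at the shackle. It begins in or between the notches 0 and 0.7.
- spool: Black thread spool, 50 mm wide, 40 mm high, already packed in a pocket. Leave alone.
- tin: Round aluminium tin, 51 mm wide, 34 mm high, already packed. Leave alone.
- wax: Low amber pot with white cap, 51 mm wide, 40 mm high, already packed. Leave alone.
- cork_block: Cork block, 49 x 49 x 36 mm, already packed. Leave alone.
- comb: Flat aluminium comb, 160 mm long (y), 6 mm thick. Leave alone.
- remote: Black remote control, 40 x 110 x 14 mm. Leave alone.
- tape: Reel of clear tape, 50 mm wide, 25 mm high, already packed. Leave alone.
Not all that is in view belongs to the job. Leave any pink or turquoise look-alike of the holder alone.

How it is judged:
By the outcome, as a careful person would: the job done as asked, in the order asked, and still so for the second after the job is handed in, while the arm keeps its last pose, push and grip.
It also fails if it takes over 72 s, if anything falls off the work surface, if the arm or the gripper's body presses on something with over 40 N, if the wrist force passes 120 N, or if a joint passes its speed limit or range.

## Robot

A 7-joint arm with a two-finger parallel gripper is mounted at the origin on the work surface. World frame = base frame: x ahead of the robot, y to its left, z up, the work surface at z = 0. Lengths are in m, angles in rad, forces in N, time in s.
With the tool pointing down it reaches from about 0.425 to 1.025 m from the base axis. Payload 9.4 kg.
Tool frame: the origin (TCP) lies midway between the tips of the shut fingers; the grasp point (between the pads) lies 19 mm behind it (grip_depth is the distance from the TCP to the grasp point, in m); z points along the fingers, y is the line along which they close (so a half turn about z gives the same grasp; the last joint's range is limited). The gripper opens to 93 mm and grips with 3 to 60 N. Pads are 15 mm wide; open, the fingers measure 128 mm over their backs; the gripper's body (75 mm by 188 mm) begins 65 mm behind the grasp point.
Start: joints at [1.235, 0.599, -0.003, 1.599, 0.002, 0.943, -0.08], TCP at [0.186, -0.701, 0.219] pointing down, gripper open.
Joint ranges: [-2.57, 2.57], [-0.35, 1.97], [-1.29, 1.29], [0.11, 2.56], [-1.05, 4.19], [0.11, 1.86], [-2.63, 2.63]. Speed limits (rad/s): [2.22, 2.22, 3.01, 3.01, 3.14, 3.14, 3.14].

## Interface

Orientations are given as [roll, pitch, yaw] about the fixed x, y, z axes, in that order (R = Rz(yaw) Ry(pitch) Rx(roll)).
In Python, from plant import * gives the robot as it stands.
- The arm moves only by the tool send_rows, never from a script. Its argument "commands" is a list that holds one entry, the list of rows, each a list of 4 numbers: the shift along the tool's x, y, z in cm, then the turn about the tool's z in rad. In form: [[[tx, ty, tz, yaw], ...]]. A call has exactly 8 rows; each row is the pose to reach, as a shift and turn from the pose commanded when the call began, along the tool's axes at that moment; what a row does not reach only later rows make up. A row lasts 1/10 s, in which the tool goes at most 50 mm and 8.59 degrees, less where a joint would pass 70% of its speed; a pose out of reach is approached as far as the arm can. A call with a gripper value outside its range is refused whole. "claw" is the gripper's target within -1 to 1 (fully open at 1, half-way at 0, shut at -1), set as the call begins (left out, the last holds). The fingers move at their own pace and stop on an object; "force" is the grip in N (left out, the last holds). Time passes only in rows, so rows that repeat a pose let the fingers close, or fill a call up. It gives the time, the measured TCP pose, the force, the opening and the grip force at its end, in the units of the state.
- sense(): the state, without advancing time (a new reading comes with each control period).
- grab_frame(name): name is "scene" or "top"; returns a dict with "color" (480x640x3 uint8, blue, green, red), "mtx" (3x3 intrinsics, pixels), "position" and "orientation" of the camera in the world. Camera axes: x right, y up, looking along -z (the intrinsics and any distortion apply to the point x, -y, -z); pixel columns grow to the right and rows downward; lengths in m; the calibration is good to about 2 mm. A picture is of the moment at which its call begins. There is no depth.
- finish_job(): hands the job in; it is judged then, once.
The state is a dict: "time": time; "joint_positions": joint angles; "dq": joint speeds; "joint_torque": joint torques, N m; "tool_pos": TCP position; "ee_rot": TCP orientation; "contact_force": force on the tool from outside, world axes, zero at the start; "moment": the same for the moment, N m; "grip_width": opening from 0.0 (shut) to 1.0 (fully open); "gripper_force": force on a finger pad.
Only numpy, scipy, OpenCV 4.12 (cv2) and the standard library are available. Lean on these libraries where they do the work, as an engineer would, in place of code of your own. Each camera call takes 0.05 s, during which the arm holds its last target. There are 200 camera calls.

## Working session

There is one attempt and no reset: what is moved stays moved. The work goes in short steps, Python scripts to look and compute and a tool call to move; the robot and the scene stay as the last step left them, time stands still between calls to the robot, and variables do not carry over. Pictures are saved under pics/ and viewed, at most 11 in all, crops included, and the job is handed in when it is done.

Besides the shell and the picture viewer there is one more tool, called by a JSON object that holds its "fn" and its "kwargs". send_rows: Moves the arm, as the interface text tells. Its arguments: {"type":"object","properties":{"commands":{"type":"array"},"claw":{"type":"number"},"force":{"type":"number"}},"required":["commands"]}

```bash
ls; mkdir -p pics; python3 - <<'E'
from plant import *
import cv2
s=sense();print({k:s[k] for k in('time','tool_pos','ee_rot','contact_force','grip_width')})
for n in('scene','top'):
    f=grab_frame(n);cv2.imwrite(f'pics/{n}0.png',f['color']);print(n,f['mtx'],f['position'],f['orientation'],[k for k in f])
E
```

```text
pics
{'time': 0.0, 'tool_pos': array([ 0.18542796, -0.70038772,  0.21775905]), 'ee_rot': array([-3.14005942e+00,  1.43391761e-04,  2.58929634e-01]), 'contact_force': array([-0.04460288,  1.11723718, -0.63489994]), 'grip_width': 1.0025867796041863}
scene [[476.09017163   0.         314.42373843]
 [  0.         476.09017163 245.4330489 ]
 [  0.           0.           1.        ]] [ 1.14552431 -0.10001887  0.81416355] [0.70106107 0.00374577 1.35248468] ['color', 'mtx', 'position', 'orientation']
top [[526.14988334   0.         318.25005953]
 [  0.         526.14988334 244.72977371]
 [  0.           0.           1.        ]] [0.4456656  0.01928746 0.94578344] [ 0.09446347  0.02716635 -1.59073832] ['color', 'mtx', 'position', 'orientation']
```

View both.

View pics/scene0.png

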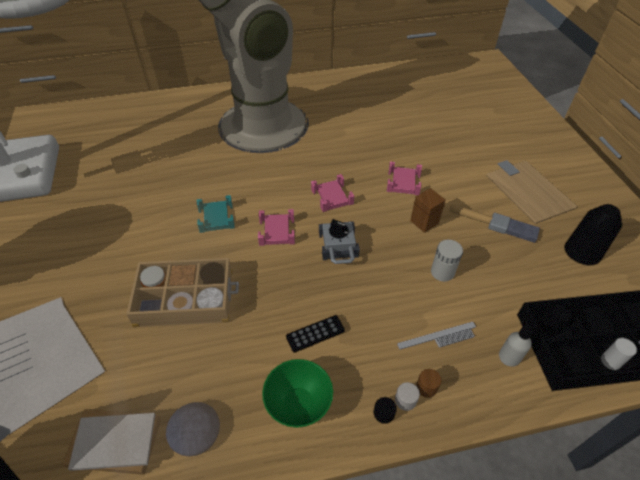

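View pics/top0.png

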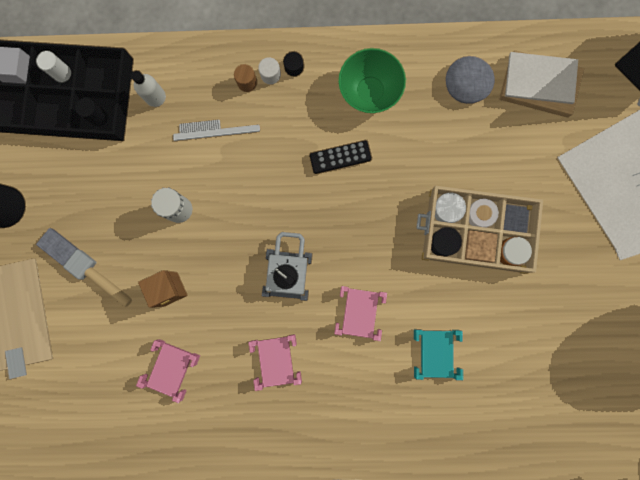

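```bash
cat > h.py <<'E'
import cv2,numpy as np
from scipy.spatial.transform import Rotation as R
def crop(img,x0,y0,w,h,s):
    c=cv2.resize(img[y0:y0+h,x0:x0+w],None,fx=s,fy=s,interpolation=cv2.INTER_CUBIC)
    for u in range(-(-x0//10)*10,x0+w,10):
        X=int((u-x0+.5)*s);cv2.line(c,(X,0),(X,6),(0,0,255),1)
        cv2.putText(c,str(u),(X-10,16),0,.33,(0,0,255),1)
    for v in range(-(-y0//10)*10,y0+h,10):
        Y=int((v-y0+.5)*s);cv2.line(c,(0,Y),(6,Y),(0,0,255),1);cv2.putText(c,str(v),(8,Y+4),0,.33,(0,0,255),1)
    return c
C={'scene':(np.array([[476.09017163,0,314.42373843],[0,476.09017163,245.4330489],[0,0,1]]),[1.14552431,-0.10001887,0.81416355],[0.70106107,0.00374577,1.35248468]),
'top':(np.array([[526.14988334,0,318.25005953],[0,526.14988334,244.72977371],[0,0,1]]),[0.4456656,0.01928746,0.94578344],[0.09446347,0.02716635,-1.59073832])}
def proj(n,P):
    K,t,r=C[n];q=(np.atleast_2d(P)-t)@R.from_euler('xyz',r).as_matrix()
    q=q*[1,-1,-1];q=q@K.T;return q[:,:2]/q[:,2:]
def ray(n,p):
    K,t,r=C[n];d=np.linalg.solve(K,[p[0],p[1],1])*[1,-1,-1];return np.array(t),R.from_euler('xyz',r).as_matrix()@d
def onz(n,p,z):
    t,d=ray(n,p);return t+d*(z-t[2])/d[2]
def tri(a,b):
    (p,d),(q,e)=ray('top',a),ray('scene',b)
    s=np.linalg.lstsq(np.c_[d,-e],q-p,rcond=None)[0];A,B=p+s[0]*d,q+s[1]*e
    return (A+B)/2,np.linalg.norm(A-B)
E
python3 - <<'E'
from h import *
a=cv2.imread('pics/top0.png');b=cv2.imread('pics/scene0.png')
def comp(n,i,L):
    out=np.zeros((600,800,3),np.uint8)
    for (x0,y0,w,h,s,X,Y) in L:
        c=crop(i,x0,y0,w,h,s);out[Y:Y+c.shape[0],X:X+c.shape[1]]=c
    cv2.imwrite(n,out)
comp('pics/c1.png',a,[(255,225,66,80,5,0,0),(132,262,62,50,5,340,0),(410,180,140,96,4,240,270-55+0)] if 0 else [(255,225,65,80,5,0,0),(132,262,64,50,6,340,0),(412,182,134,94,3,340,305)])
comp('pics/c2.png',b,[(312,210,55,60,6,0,0),(405,180,48,56,6,340,0),(122,254,126,76,3.5,340,335)])
E
```

```text
Traceback (most recent call last):
ValueError: could not broadcast input array from shape (266,441,3) into shape (265,441,3)
```

View pics/c1.png

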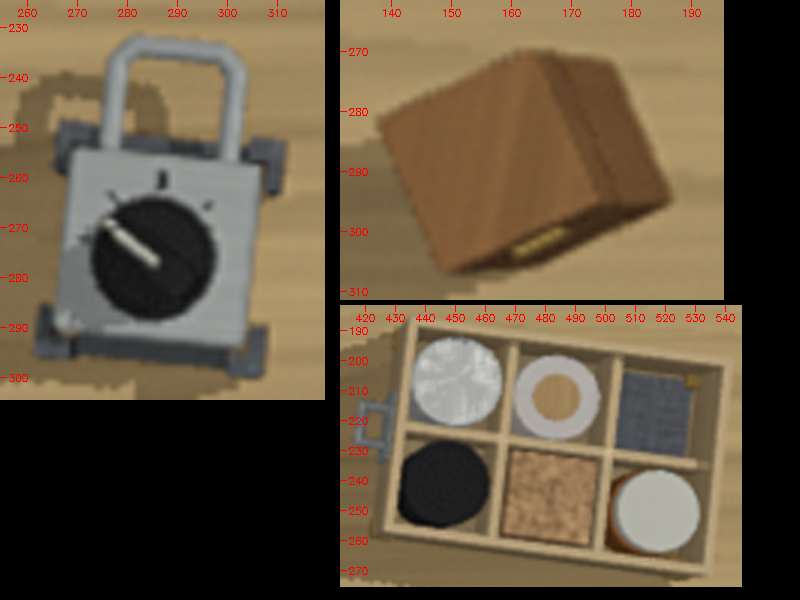

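```bash
python3 - <<'E'
from h import *
b=cv2.imread('pics/scene0.png')
out=np.zeros((600,800,3),np.uint8)
for (x0,y0,w,h,s,X,Y) in [(312,210,55,60,6,0,0),(405,180,48,54,6,340,0),(122,254,126,76,3,340,335)]:
    c=crop(b,x0,y0,w,h,s);out[Y:Y+c.shape[0],X:X+c.shape[1]]=c
cv2.imwrite('pics/c2.png',out)
E
```

```text
(no output)
```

View pics/c2.png

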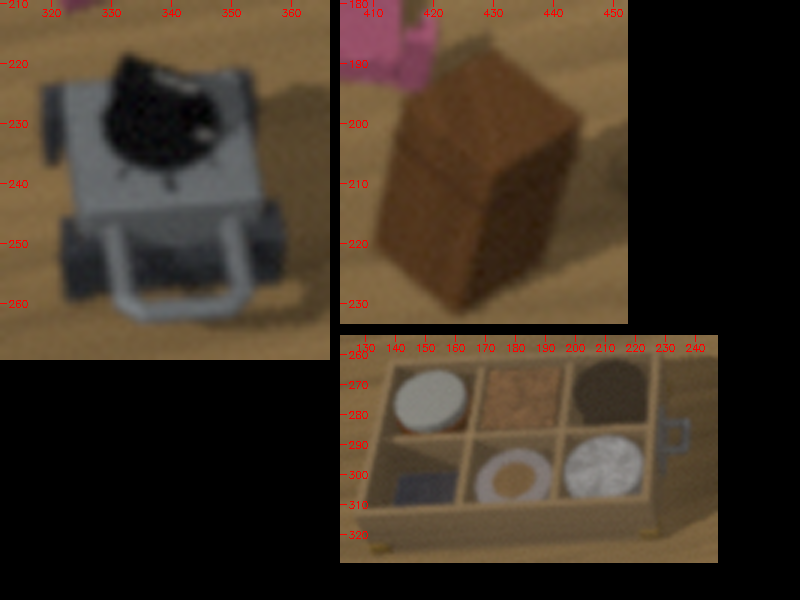

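```bash
python3 - <<'E'
from h import *
from scipy.optimize import least_squares
def fit(name,pts,top,scene,x0):
    pts=np.array(pts,float)
    def w(p):return R.from_euler('z',p[3]).apply(pts)+p[:3]
    def res(p):
        r=[]
        for n,o in(('top',top),('scene',scene)):
            q=proj(n,w(p))
            for i,u in o.items(): r+=list(q[i]-u)
        return r
    s=least_squares(res,x0,loss='soft_l1');print(name,s.x.round(4),np.round(np.array(s.fun).reshape(-1,2),1).tolist())
h=.024
# order: 0 (+x+y)... pin corners by map after yaw: A=+y,B=+x,C=-y,D=-x
P=[(h,h,0),(h,-h,0),(-h,-h,0),(-h,h,0)];P=P+[(a,b,-.08) for a,b,_ in P]
# yaw rot: B(+x+...)
fit('pin top',P,{0:(137.8,281.8),1:(164.8,269.8),2:(176.2,295.3),3:(149.8,306.8),5:(176.8,271.8),6:(186.5,294.5),7:(164.8,305.7)},
 {0:(444.5,199.5),1:(429.8,209.2),2:(415,195.3),3:(429.5,187.5),5:(424.5,231.5),6:(410.8,220.3),4:(439.2,220.3)},[.37,.27,.08,.4])
a,b=.0625,.0925
fit('box rim',[(a,b,0),(a,-b,0),(-a,-b,0),(-a,b,0)],{0:(435.5,186.5),1:(540.5,201.5),2:(533.8,271.5),3:(426.5,256.5)},
 {0:(224.8,307.5),1:(127.5,312.5),2:(138.2,264.2),3:(227.5,261.2)},[.47,-.27,.047,0])
a,b=.032,.033
fit('lock topface',[(a,b,0),(a,-b,0),(-a,-b,0),(-a,b,0),(.07,0,-.013)],{0:(268.9,254.1),1:(306.5,257.5),2:(303.7,293.5),3:(265.5,290.5),4:(290.5,233.5)},
 {0:(355.2,242.8),1:(325.2,245.3),2:(322.3,223.7),3:(352.8,222),4:(343.2,260.8)},[.4,.07,.04,0])
A=onz('top',(276.1,268.9),.067);B=onz('top',(285.7,277.3),.067);d=A-B;print('line',A,B,np.arctan2(d[1],d[0]))
E
```

```text
pin top [0.4617 0.3096 0.0814 0.4278] [[-0.2, -0.3], [-0.9, -0.9], [-0.5, -0.1], [-0.5, 1.1], [1.2, -0.7], [2.4, 0.6], [-0.1, 1.0], [1.3, -0.8], [0.6, -1.0], [-0.4, 0.5], [0.4, -0.7], [-0.5, 1.4], [-1.6, 0.4], [-0.5, 3.3]]
box rim [ 0.5526 -0.2442  0.0398 -0.163 ] [[-0.3, -0.1], [1.8, -0.7], [0.8, 1.2], [-0.3, 0.9], [0.3, 3.5], [-0.5, 3.3], [0.9, -0.3], [1.5, -1.4]]
lock topface [ 0.4831  0.0986  0.0389 -0.1124] [[0.2, -0.5], [0.4, -0.5], [-0.3, 0.5], [-0.2, -0.0], [0.2, 0.9], [1.1, 0.1], [0.4, 0.1], [-0.1, -0.2], [-1.2, -0.9], [0.1, 1.0]]
line [0.49035571 0.11290835 0.067     ] [0.47597329 0.09699987 0.067     ] 0.8357357350484287
```

```bash
python3 - <<'E'
from h import *
cv2.imwrite('pics/c3.png',crop(cv2.imread('pics/top0.png'),412,180,133,98,6)[:,:798])
E
```

```text
(no output)
```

View pics/c3.png

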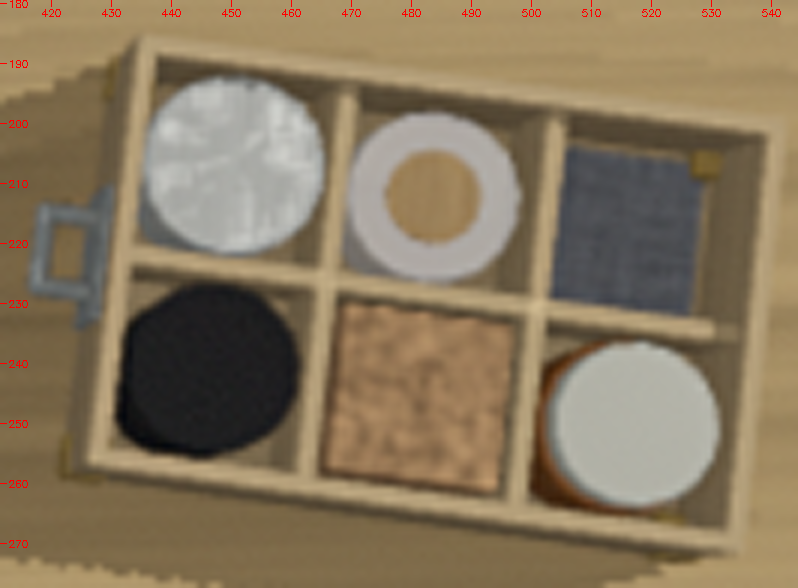

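{"fn": "send_rows", "kwargs": {"commands": [[[0,0,-8,-0.15],[0,0,-10,-0.3],[0,0,-12,-0.45],[0,0,-12,-0.6],[0,0,-12,-0.75],[0,0,-12,-0.9],[0,0,-12,-1.05],[0,0,-12,-1.1]]], "claw": 1}}

```text
time: 0.9
tool_pos: [0.1852, -0.7007, 0.3381]
ee_rot: [-3.141, -0.001, 1.364]
contact_force: [-0.2, -0.0, 0.9]
grip_width: 0.997
gripper_force: 0.0
```

```bash
python3 - <<'E'
from h import *
from scipy.optimize import least_squares
def fit(name,pts,obs,x0,z):
    pts=np.array(pts,float)
    res=lambda p:np.concatenate([(proj(n,R.from_euler('z',p[2]).apply(pts)+[p[0],p[1],z])[list(o)]-list(o.values())).ravel() for n,o in obs])
    s=least_squares(res,x0,loss='soft_l1');print(name,s.x.round(4),np.round(s.fun.reshape(-1,2),1).tolist());return s.x
a,b=.0625,.0925
B=[(a,b,0),(a,-b,0),(-a,-b,0),(-a,b,0),(0,.03,0),(0,-.03,0)]
t=('top',{0:(435.3,186.2),1:(541.5,201.2),2:(534.8,271.7),3:(426.2,256.5),4:(466.2,226.2),5:(501.2,230.8)})
s=('scene',{0:(224.8,307.5),1:(127.5,312.5),2:(138.2,264.2),3:(227.5,261.2)})
p=fit('boxtop',B,[t],[.55,-.24,-.16],.047);fit('boxscene',B,[s],[.55,-.24,-.16],.047)
print('pocket',R.from_euler('z',p[2]).apply([.03,-.06,0])+[*p[:2],0],'staple',R.from_euler('z',p[2]).apply([0,.11,0])+[*p[:2],0])
h=.024;P=[(h,h,0),(h,-h,0),(-h,-h,0),(-h,h,0)]
t=('top',{0:(137.8,281.8),1:(164.8,269.8),2:(176.2,295.3),3:(149.8,306.8)})
s=('scene',{0:(444.5,199.5),1:(429.8,209.2),2:(415,195.3),3:(429.5,187.5)})
fit('pintop',P,[t],[.46,.31,.43],.08);fit('pinscene',P,[s],[.46,.31,.43],.08);fit('pin',P,[t,s],[.46,.31,.43],.08)
from plant import *
print(sense()['joint_positions'])
E
```

```text
boxtop [ 0.5527 -0.2416 -0.1626] [[-0.9, -0.7], [0.9, -1.1], [-0.1, 0.8], [-0.8, 0.6], [0.3, -0.1], [0.5, 0.2]]
boxscene [ 0.5522 -0.2437 -0.15  ] [[0.5, 0.7], [-1.0, 1.6], [-0.4, -2.2], [0.9, -4.2]]
pocket [ 0.57257394 -0.30562079  0.        ] staple [ 0.57049298 -0.13300657  0.        ]
pintop [0.4616 0.3092 0.4205] [[0.4, -0.3], [-0.2, -0.7], [-0.1, 0.1], [-0.1, 1.1]]
pinscene [0.4617 0.3087 0.4079] [[0.8, -0.0], [-0.2, -0.5], [-0.9, 0.8], [0.2, -0.2]]
pin [0.4616 0.309  0.4164] [[0.6, -0.4], [-0.1, -0.7], [-0.0, 0.2], [-0.1, 1.0], [0.9, -0.2], [0.0, -0.6], [-0.8, 0.9], [0.2, -0.2]]
[ 1.40464361  0.52284011 -0.28270698  1.44673127  0.15023796  1.19424221
  0.8956965 ]
```

```bash
cat > go.py <<'E'
import sys,numpy as np
from plant import *
s=sense();p=s['tool_pos'];y=s['ee_rot'][2];v=[float(a) for a in sys.argv[1:]]
for i in range(0,len(v),4):
    x,Y,z,w=v[i:i+4];d=np.array([x,Y,z])-p;c,n=np.cos(y),np.sin(y)
    t=(y-w+np.pi)%(2*np.pi)-np.pi
    print(np.round([100*(d[0]*c+d[1]*n),100*(d[0]*n-d[1]*c),-100*d[2],t],3).tolist())
print('joints',np.round(s['joint_positions'],2),'t',round(s['time'],2))
E
python3 go.py .60 -.30 .33 1.6
```

```text
[47.725, 32.374, 0.807, -0.236]
joints [ 1.4   0.52 -0.28  1.45  0.15  1.19  0.9 ] t 0.9
```

{"fn": "send_rows", "kwargs": {"commands": [[[47.7,32.4,0.8,-0.12],[47.7,32.4,0.8,-0.24],[47.7,32.4,0.8,-0.24],[47.7,32.4,0.8,-0.24],[47.7,32.4,0.8,-0.24],[47.7,32.4,0.8,-0.24],[47.7,32.4,0.8,-0.24],[47.7,32.4,0.8,-0.24]]]}}

```text
time: 1.7
tool_pos: [0.4758, -0.4231, 0.3328]
ee_rot: [-3.141, -0.0, 1.599]
contact_force: [0.7, 0.1, -0.6]
grip_width: 1.0
gripper_force: 0.0
```

```bash
python3 go.py .55 -.1 .25 1.989 .4616 .309 .18 1.989
```

```text
[32.092, 8.313, 8.283, -0.39]
[73.222, 0.612, 15.283, -0.39]
joints [ 0.92  0.42 -0.42  1.66  0.19  1.11  0.48] t 1.7
```

{"fn": "send_rows", "kwargs": {"commands": [[[5,0,1,-0.15],[10,0,2,-0.3],[15,0,3,-0.39],[20,0,4,-0.39],[25,0.2,5,-0.39],[30,0.2,6,-0.39],[35,0.3,7,-0.39],[40,0.3,8,-0.39]]]}}

```text
time: 2.5
tool_pos: [0.4664, -0.0309, 0.2543]
ee_rot: [3.142, 0.0, 1.988]
contact_force: [0.8, -0.3, 0.0]
grip_width: 1.003
gripper_force: 0.0
```

```bash
python3 go.py .4616 .309 .18 1.989 .4616 .309 .12 1.989
```

```text
[31.266, 13.346, 7.427, -0.001]
[31.266, 13.346, 13.427, -0.001]
joints [ 0.45  0.3  -0.63  2.1   0.24  0.81  0.09] t 2.5
```

{"fn": "send_rows", "kwargs": {"commands": [[[4.5,1.9,1.1,0],[9,3.8,2.1,0],[13.5,5.7,3.2,0],[18,7.6,4.2,0],[22.5,9.5,5.3,0],[27,11.4,6.4,0],[31.3,13.3,7.4,0],[31.3,13.3,7.4,0]]]}}

```text
time: 3.3
tool_pos: [0.4593, 0.3148, 0.1796]
ee_rot: [3.141, -0.004, 1.997]
contact_force: [0.2, -0.8, -0.2]
grip_width: 0.995
gripper_force: 0.0
```

```bash
python3 go.py .4616 .309 .048 1.989
```

```text
[-0.624, -0.03, 13.164, 0.008]
joints [-0.28  0.51 -0.59  2.    0.4   0.75 -0.69] t 3.3
```

{"fn": "send_rows", "kwargs": {"commands": [[[-0.3,0,2,0],[-0.6,0,4,0],[-0.6,0,6.5,0.01],[-0.6,0,9,0.01],[-0.6,0,11,0.01],[-0.6,0,12.5,0.01],[-0.6,0,13.2,0.01],[-0.6,0,13.2,0.01]]]}}

```text
time: 4.1
tool_pos: [0.4635, 0.3012, 0.0479]
ee_rot: [-3.14, 0.001, 1.979]
contact_force: [-0.1, -0.1, 0.0]
grip_width: 0.998
gripper_force: 0.0
```

```bash
python3 go.py .4616 .309 .048 1.989
```

```text
[0.788, 0.136, -0.006, -0.01]
joints [-0.39  0.68 -0.42  2.1   0.59  0.48 -0.86] t 4.1
```

{"fn": "send_rows", "kwargs": {"commands": [[[0.4,0.1,0,0],[0.8,0.1,0,-0.01],[0.8,0.1,0,-0.01],[0.8,0.1,0,-0.01],[0.8,0.1,0,-0.01],[0.8,0.1,0,-0.01],[0.8,0.1,0,-0.01],[0.8,0.1,0,-0.01]]]}}

```text
time: 4.9
tool_pos: [0.4615, 0.3097, 0.0486]
ee_rot: [-3.142, 0.0, 1.989]
contact_force: [0.5, 0.5, -0.0]
grip_width: 0.998
gripper_force: 0.0
```

```bash
python3 go.py .4616 .309 .048 1.989
```

```text
[-0.064, -0.021, 0.06, -0.0]
joints [-0.4   0.68 -0.42  2.1   0.59  0.48 -0.86] t 4.9
```

{"fn": "send_rows", "kwargs": {"commands": [[[0,0,0,0],[0,0,0,0],[0,0,0,0],[0,0,0,0],[0,0,0,0],[0,0,0,0],[0,0,0,0],[0,0,0,0]]], "claw": -1, "force": 25}}

```text
time: 5.7
tool_pos: [0.4615, 0.3097, 0.0486]
ee_rot: [-3.142, -0.0, 1.989]
contact_force: [-0.2, 0.4, 0.1]
grip_width: 0.515
gripper_force: 25.0
```

{"fn": "send_rows", "kwargs": {"commands": [[[0,0,-0.5,0],[0,0,-1.5,0],[0,0,-3,0],[0,0,-5,0],[0,0,-7,0],[0,0,-9,0],[0,0,-10,0],[0,0,-10,0]]]}}

```text
time: 6.5
tool_pos: [0.4621, 0.3101, 0.1502]
ee_rot: [3.139, -0.0, 1.988]
contact_force: [1.2, 0.9, -1.0]
grip_width: 0.513
gripper_force: 25.0
```

```bash
python3 - <<'E'
from plant import *
import cv2
for n in('scene','top'):cv2.imwrite(f'pics/{n}1.png',grab_frame(n)['color'])
E
python3 go.py .53 -.2 .15 1.5 .5726 -.3060 .15 1.408
```

```text
[-49.34, -14.404, -0.158, 0.489]
[-60.756, -14.811, -0.158, 0.581]
joints [-0.3   0.54 -0.56  2.03  0.45  0.69 -0.73] t 6.6
```

{"fn": "send_rows", "kwargs": {"commands": [[[-2,-0.5,0,0.04],[-5,-1.2,0,0.1],[-9.5,-2.3,-0.2,0.15],[-14,-3.4,-0.2,0.2],[-18.5,-4.5,-0.2,0.25],[-23,-5.6,-0.2,0.3],[-27.5,-6.7,-0.2,0.35],[-32,-7.8,-0.2,0.4]]]}}

```text
time: 7.4
tool_pos: [0.5192, -0.0174, 0.1497]
ee_rot: [-3.14, 0.0, 1.585]
contact_force: [1.9, 0.2, -0.8]
grip_width: 0.515
gripper_force: 25.0
```

```bash
python3 go.py  .5726 -.3060 .15 1.408
```

```text
[-28.928, 4.933, -0.027, 0.177]
joints [ 0.26  0.49 -0.47  2.11  0.38  0.62 -0.46] t 7.4
```

{"fn": "send_rows", "kwargs": {"commands": [[[-4.5,0.8,0,0.05],[-9,1.6,0,0.09],[-13.5,2.4,0,0.13],[-18,3.2,0,0.15],[-22.5,4,0,0.18],[-26,4.6,0,0.18],[-28.3,4.9,0,0.18],[-28.3,4.9,0,0.18]]]}}

```text
time: 8.2
tool_pos: [0.5722, -0.3018, 0.1488]
ee_rot: [-3.139, 0.002, 1.402]
contact_force: [0.1, 0.7, -1.3]
grip_width: 0.513
gripper_force: 25.0
```

```bash
python3 go.py  .5726 -.3060 .15 1.408 .5726 -.3060 .105 1.408
```

```text
[-0.411, 0.114, -0.123, -0.006]
[-0.411, 0.114, 4.377, -0.006]
joints [ 0.67  0.62 -0.42  1.83  0.35  0.77 -0.1 ] t 8.2
```

{"fn": "send_rows", "kwargs": {"commands": [[[-0.2,0.1,0.5,0],[-0.4,0.1,1.5,0],[-0.4,0.1,2.5,0],[-0.4,0.1,3.5,0],[-0.4,0.1,4.3,0],[-0.4,0.1,4.3,0],[-0.4,0.1,4.3,0],[-0.4,0.1,4.3,0]]]}}

```text
time: 9.0
tool_pos: [0.5749, -0.3005, 0.108]
ee_rot: [3.141, 0.0, 1.409]
contact_force: [0.5, -0.2, -1.2]
grip_width: 0.517
gripper_force: 25.0
```

```bash
python3 go.py  .5726 -.3060 .105 1.408; python3 - <<'E'
from plant import *
from h import *
s=grab_frame('scene')['color'];t=grab_frame('top')['color']
a=crop(s,90,220,130,120,3);b=crop(t,460,150,130,150,3)
o=np.zeros((450,790,3),np.uint8);o[:a.shape[0],:a.shape[1]]=a;o[:b.shape[0],395:395+b.shape[1]]=b
cv2.imwrite('pics/c4.png',o)
E
```

```text
[-0.578, -0.137, 0.298, 0.001]
joints [ 0.65  0.67 -0.4   1.85  0.38  0.7  -0.13] t 9.0
```

View pics/c4.png

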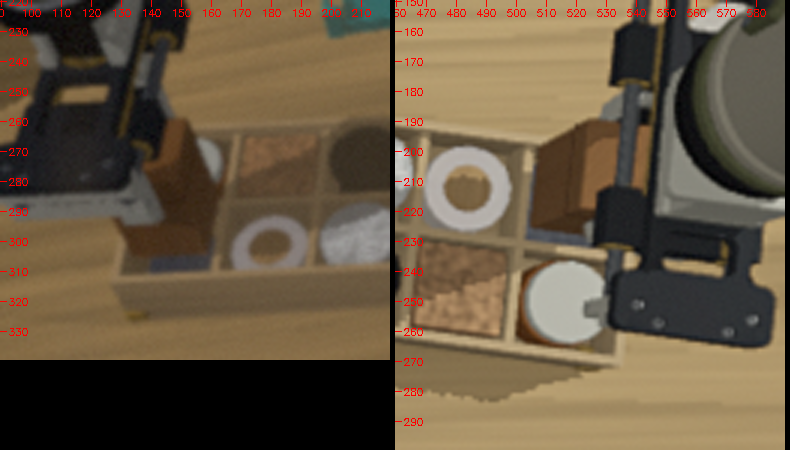

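{"fn": "send_rows", "kwargs": {"commands": [[[-0.3,-0.1,0.1,0],[-0.6,-0.14,0.2,0],[-0.6,-0.14,0.3,0],[-0.6,-0.14,0.3,0],[-0.6,-0.14,0.3,0],[-0.6,-0.14,0.3,0],[-0.6,-0.14,0.3,0],[-0.6,-0.14,0.3,0]]]}}

```text
time: 9.9
tool_pos: [0.5722, -0.3062, 0.1046]
ee_rot: [-3.142, -0.0, 1.409]
contact_force: [0.4, 0.6, -1.7]
grip_width: 0.514
gripper_force: 25.0
```

```bash
python3 go.py  .5726 -.3060 .105 1.408 .5726 -.3060 .056 1.408;python3 - <<'E'
from h import *
c=R.from_euler('z',-.1626);h=.024
b=c.apply([(h,h,0),(h,-h,0),(-h,-h,0),(-h,h,0)])+[.5726,-.306,.057]
print(proj('scene',b).round(1).tolist(),proj('top',b).round(1).tolist())
E
```

```text
[0.022, 0.032, -0.037, 0.001]
[0.022, 0.032, 4.863, 0.001]
joints [ 0.66  0.67 -0.4   1.86  0.39  0.69 -0.12] t 9.9
[[156.7, 305.5], [131.0, 306.7], [135.7, 285.8], [160.6, 284.7]] [[510.9, 199.4], [539.4, 203.2], [536.4, 231.2], [507.8, 227.2]]
```

{"fn": "send_rows", "kwargs": {"commands": [[[0,0,0.6,0],[0,0,1.2,0],[0,0,1.8,0],[0,0,2.3,0],[0,0,2.8,0],[0,0,3.3,0],[0,0,3.6,0],[0,0,3.6,0]]]}}

```text
time: 10.7
tool_pos: [0.572, -0.3062, 0.0681]
ee_rot: [-3.141, -0.0, 1.409]
contact_force: [-0.4, -0.2, -1.6]
grip_width: 0.516
gripper_force: 25.0
```

```bash
python3 go.py  .5726 -.3060 .0555 1.408
```

```text
[0.025, 0.056, 1.261, 0.001]
joints [ 0.64  0.72 -0.37  1.88  0.42  0.63 -0.15] t 10.7
```

{"fn": "send_rows", "kwargs": {"commands": [[[0,0,0.3,0],[0,0,0.6,0],[0,0,0.8,0],[0,0,1.0,0],[0,0,1.1,0],[0,0,1.2,0],[0,0,1.25,0],[0,0,1.25,0]]]}}

```text
time: 11.5
tool_pos: [0.5722, -0.3063, 0.0561]
ee_rot: [-3.142, 0.0, 1.409]
contact_force: [-0.5, 0.4, -1.5]
grip_width: 0.518
gripper_force: 25.0
```

{"fn": "send_rows", "kwargs": {"commands": [[[0,0,0.05,0],[0,0,0.1,0],[0,0,0.15,0],[0,0,0.2,0],[0,0,0.2,0],[0,0,0.2,0],[0,0,0.2,0],[0,0,0.2,0]]]}}

```text
time: 12.3
tool_pos: [0.5723, -0.3063, 0.0556]
ee_rot: [3.141, 0.001, 1.409]
contact_force: [-3.3, 1.6, 13.1]
grip_width: 0.517
gripper_force: 25.0
```

{"fn": "send_rows", "kwargs": {"commands": [[[0,0,0,0],[0,0,0,0],[0,0,0,0],[0,0,0,0],[0,0,0,0],[0,0,0,0],[0,0,0,0],[0,0,0,0]]], "claw": 1}}

```text
time: 13.1
tool_pos: [0.5722, -0.3063, 0.0541]
ee_rot: [-3.141, -0.0, 1.409]
contact_force: [-0.9, -0.1, -0.3]
grip_width: 1.001
gripper_force: 0.0
```

{"fn": "send_rows", "kwargs": {"commands": [[[0,0,-1,0],[0,0,-3,0],[0,0,-5,0],[0,0,-8,0],[0,0,-10,0],[0,0,-12,0],[0,0,-12,0],[0,0,-12,0]]]}}

```text
time: 13.9
tool_pos: [0.5722, -0.3064, 0.1746]
ee_rot: [3.141, 0.0, 1.409]
contact_force: [-0.7, -0.0, -0.4]
grip_width: 0.999
gripper_force: 0.0
```

```bash
python3 - <<'E'
from h import *
L=np.array([.4831,.0986]);a=-.112
for n,p in(('top',(276.1,268.9)),('top',(285.7,277.3)),('scene',(344,224.8)),('scene',(337.3,222)),('top',(285.1,276.1))):
    q=onz(n,p,.067 if p!=(285.1,276.1) else .045)[:2]-[.4791,.0990];print(n,q.round(4),round(np.arctan2(q[1],q[0])-a,2))
E
python3 go.py .4791 .099 .17 .87
```

```text
top [0.0113 0.0139] 1.0
top [-0.0031 -0.002 ] -2.46
scene [0.0078 0.0088] 0.96
scene [-0.0033 -0.0031] -2.27
top [-0.0003  0.0009] 1.98
[38.506, -15.732, 0.464, 0.539]
joints [ 0.69  0.59 -0.44  1.8   0.33  0.82 -0.07] t 13.9
```

```bash
python3 - <<'E'
from plant import *
from h import *
s=grab_frame('scene')['color'];t=grab_frame('top')['color']
a=crop(t,255,225,65,80,6);b=crop(s,312,210,55,60,7)
o=np.zeros((490,780,3),np.uint8);o[:a.shape[0],:a.shape[1]]=a;o[:b.shape[0],392:392+b.shape[1]]=b[:,:388]
cv2.imwrite('pics/c5.png',o)
E
```

```text
(no output)
```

View pics/c5.png

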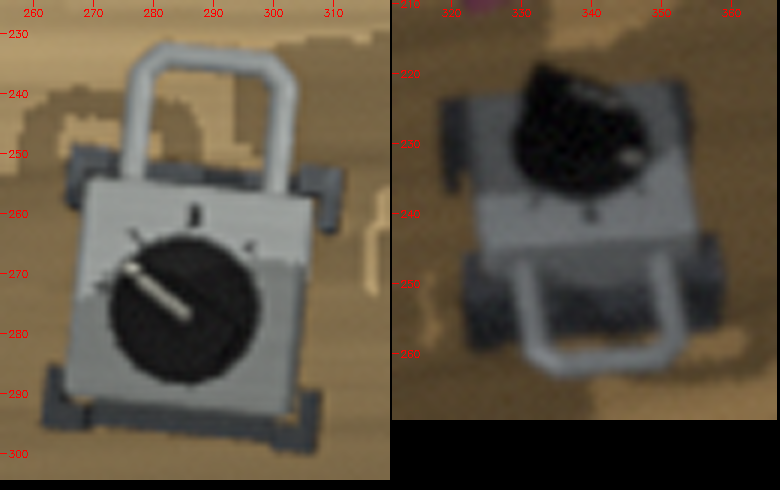

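{"fn": "send_rows", "kwargs": {"commands": [[[4.6,-1.9,0,0.07],[9.2,-3.8,0,0.14],[13.8,-5.6,0.1,0.21],[18.4,-7.5,0.1,0.28],[23,-9.4,0.2,0.35],[27.6,-11.3,0.2,0.42],[32.2,-13.2,0.3,0.5],[36,-14.8,0.4,0.54]]], "claw": 0}}

```text
time: 14.8
tool_pos: [0.4829, 0.0754, 0.1694]
ee_rot: [-3.14, 0.001, 0.867]
contact_force: [0.8, -0.1, -0.5]
grip_width: 0.503
gripper_force: 0.0
```

{"fn": "send_rows", "kwargs": {"commands": [[[2,-0.4,0,0],[2.4,0,1,0],[2.4,0,3,0],[2.4,0,5,0],[2.4,0,6,0],[2.4,0,7,0],[2.4,0,7,0],[2.4,0,7,0]]]}}

```text
time: 15.6
tool_pos: [0.4998, 0.0909, 0.1001]
ee_rot: [-3.142, 0.0, 0.868]
contact_force: [-0.3, 0.5, -0.6]
grip_width: 0.5
gripper_force: 0.0
```

```bash
python3 go.py .4791 .099 .1 .86
```

```text
[-0.721, -2.103, 0.014, 0.008]
joints [-0.12  0.53 -0.25  2.18  0.29  0.45 -1.29] t 15.6
```

{"fn": "send_rows", "kwargs": {"commands": [[[-0.3,-1,0,0],[-0.7,-2,0,0],[-0.7,-2.1,0.5,0.01],[-0.7,-2.1,1,0.01],[-0.7,-2.1,1.5,0.01],[-0.7,-2.1,1.5,0.01],[-0.7,-2.1,1.5,0.01],[-0.7,-2.1,1.5,0.01]]]}}

```text
time: 16.4
tool_pos: [0.4793, 0.0994, 0.0851]
ee_rot: [-3.142, 0.0, 0.859]
contact_force: [-0.8, -0.7, -0.3]
grip_width: 0.501
gripper_force: 0.0
```

```bash
python3 go.py .4791 .099 .05 .86
```

```text
[-0.041, 0.013, 3.509, -0.001]
joints [-0.17  0.54 -0.22  2.24  0.3   0.39 -1.34] t 16.4
```

{"fn": "send_rows", "kwargs": {"commands": [[[0,0,0.8,0],[0,0,1.6,0],[0,0,2.4,0],[0,0,3,0],[0,0,3.4,0],[0,0,3.5,0],[0,0,3.5,0],[0,0,3.5,0]]]}}

```text
time: 17.2
tool_pos: [0.4792, 0.0995, 0.0503]
ee_rot: [3.141, -0.0, 0.859]
contact_force: [-0.5, -0.5, -0.3]
grip_width: 0.502
gripper_force: 0.0
```

{"fn": "send_rows", "kwargs": {"commands": [[[0,0,0,0],[0,0,0,0],[0,0,0,0],[0,0,0,0],[0,0,0,0],[0,0,0,0],[0,0,0,0],[0,0,0,0]]], "claw": -1, "force": 25}}

```text
time: 18.0
tool_pos: [0.4792, 0.0994, 0.0502]
ee_rot: [3.141, -0.0, 0.859]
contact_force: [0.2, 0.4, 1.4]
grip_width: 0.126
gripper_force: 25.0
```

```bash
python3 go.py .4791 .099 .05 -.112; python3 -c "
from plant import *
print(sense()['moment'])"
```

```text
[-0.036, 0.016, 0.017, 0.971]
joints [-0.2   0.61 -0.17  2.26  0.33  0.3  -1.37] t 18.0
[-0.20702557 -0.15305844 -0.08153777]
```

{"fn": "send_rows", "kwargs": {"commands": [[[0,0,0,0.06],[0,0,0,0.12],[0,0,0,0.18],[0,0,0,0.24],[0,0,0,0.3],[0,0,0,0.36],[0,0,0,0.42],[0,0,0,0.48]]]}}

```text
time: 18.8
tool_pos: [0.4796, 0.0991, 0.0502]
ee_rot: [3.141, -0.001, 0.376]
contact_force: [1.0, -2.2, 0.9]
grip_width: 0.126
gripper_force: 25.0
```

```bash
python3 go.py .4791 .099 .05 -.112; python3 -c "
from plant import *
s=sense();print(s['moment'],s['contact_force'],s['grip_width'])"
```

```text
[-0.049, -0.007, 0.017, 0.488]
joints [-0.28  0.6  -0.06  2.26  0.13  0.28 -1.65] t 18.8
[-0.47876345 -0.3683725   0.0569745 ] [ 1.00585925 -2.15567296  0.9462672 ] 0.1261396557593877
```

{"fn": "send_rows", "kwargs": {"commands": [[[0,0,0,0.07],[0,0,0,0.14],[0,0,0,0.21],[0,0,0,0.28],[0,0,0,0.35],[0,0,0,0.42],[0,0,0,0.48],[0,0,0,0.48]]]}}

```text
time: 19.6
tool_pos: [0.4796, 0.0989, 0.0502]
ee_rot: [3.141, -0.001, -0.103]
contact_force: [1.7, -2.7, 1.4]
grip_width: 0.128
gripper_force: 25.0
```

```bash
python3 -c "
from plant import *
s=sense();print(s['moment'],s['contact_force'],s['grip_width'],s['ee_rot'],s['joint_positions'])"
```

```text
[-0.62991988 -0.41558764  0.02655027] [ 1.68535672 -2.68675276  1.41340808] 0.12808647592088174 [ 3.14115797e+00 -8.17778135e-04 -1.02873194e-01] [-0.3435282   0.60598802  0.03396227  2.26746821 -0.07022075  0.26846618
 -1.92157712]
```

Release, then rise and look.

{"fn": "send_rows", "kwargs": {"commands": [[[0,0,0,0],[0,0,0,0],[0,0,0,0],[0,0,0,0],[0,0,0,0],[0,0,0,0],[0,0,0,0],[0,0,0,0]]], "claw": -0.2}}

```text
time: 20.4
tool_pos: [0.4791, 0.0994, 0.0501]
ee_rot: [3.142, 0.0, -0.101]
contact_force: [0.2, -0.7, 0.2]
grip_width: 0.398
gripper_force: 0.0
```

{"fn": "send_rows", "kwargs": {"commands": [[[0,0,-1,0],[0,0,-3,0],[0,0,-5,-0.1],[0,0,-7,-0.24],[2,0,-8,-0.38],[4,0,-8,-0.52],[6,0,-8,-0.66],[8,0,-8,-0.8]]]}}

```text
time: 21.2
tool_pos: [0.5596, 0.091, 0.1312]
ee_rot: [3.141, -0.0, 0.704]
contact_force: [-0.2, -0.4, -0.1]
grip_width: 0.4
gripper_force: 0.0
```

```bash
python3 go.py .5527 .0908 .09 1.459; python3 - <<'E'
from plant import *
from h import *
s=grab_frame('scene')['color'];t=grab_frame('top')['color']
a=crop(t,255,225,65,80,6);b=crop(s,312,210,55,60,7)
o=np.zeros((490,780,3),np.uint8);o[:a.shape[0],:a.shape[1]]=a;o[:b.shape[0],392:392+b.shape[1]]=b[:,:388]
cv2.imwrite('pics/c6.png',o)
E
```

```text
[-0.538, -0.428, 4.121, -0.755]
joints [-0.13  0.53 -0.19  2.04  0.17  0.59 -1.3 ] t 21.2
```

View pics/c6.png

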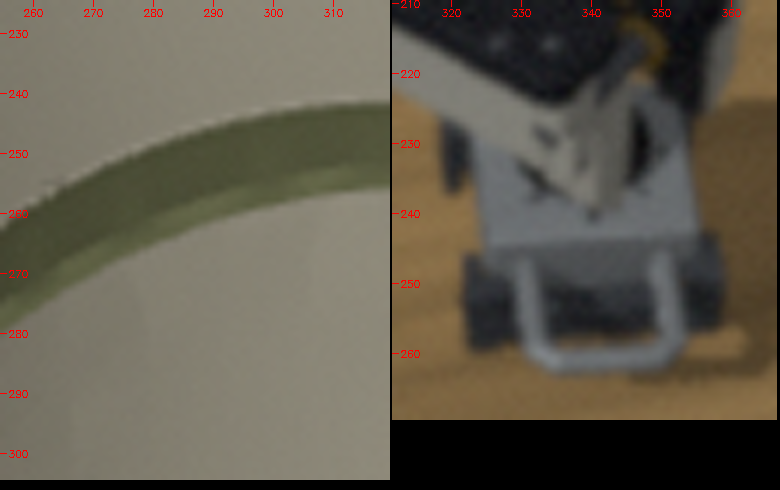

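{"fn": "send_rows", "kwargs": {"commands": [[[-0.5,-0.4,0,-0.14],[-0.5,-0.4,0.5,-0.28],[-0.5,-0.4,1.5,-0.42],[-0.5,-0.4,3,-0.56],[-0.5,-0.4,4.1,-0.7],[-0.5,-0.4,4.1,-0.75],[-0.5,-0.4,4.1,-0.75],[-0.5,-0.4,4.1,-0.75]]], "claw": -0.42}}

```text
time: 22.1
tool_pos: [0.5518, 0.0912, 0.0895]
ee_rot: [-3.142, 0.0, 1.445]
contact_force: [-0.3, 0.4, -0.0]
grip_width: 0.29
gripper_force: 0.0
```

```bash
python3 go.py .5527 .0908 .06 1.459 .5527 .0908 .019 1.459
```

```text
[-0.025, 0.093, 2.95, -0.014]
[-0.025, 0.093, 7.05, -0.014]
joints [-0.02  0.61 -0.36  2.07  0.41  0.53 -0.8 ] t 22.1
```

{"fn": "send_rows", "kwargs": {"commands": [[[0,0.1,1,-0.01],[0,0.1,2,-0.01],[0,0.1,3,-0.01],[0,0.1,4,-0.01],[0,0.1,5,-0.01],[0,0.1,5,-0.01],[0,0.1,5,-0.01],[0,0.1,5,-0.01]]]}}

```text
time: 22.9
tool_pos: [0.5535, 0.0912, 0.0393]
ee_rot: [3.141, -0.0, 1.459]
contact_force: [0.4, 0.4, 0.4]
grip_width: 0.291
gripper_force: 0.0
```

```bash
python3 go.py .5527 .0908 .019 1.459;python3 - <<'E'
from plant import *
from h import *
s=grab_frame('scene')['color'];cv2.imwrite('pics/c7.png',crop(s,305,205,80,70,7))
E
```

```text
[-0.047, -0.073, 2.031, -0.0]
joints [-0.06  0.68 -0.3   2.1   0.47  0.43 -0.84] t 22.9
```

View pics/c7.png

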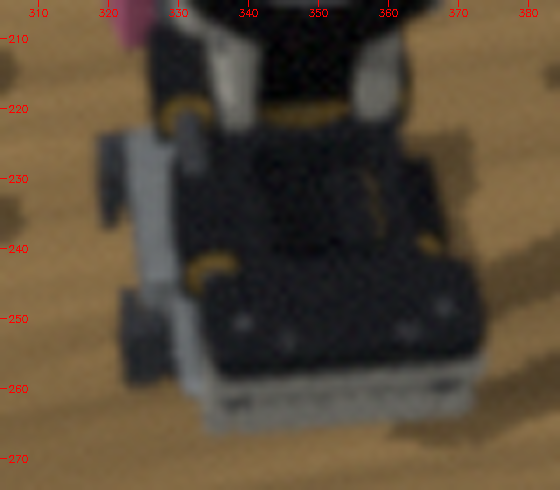

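{"fn": "send_rows", "kwargs": {"commands": [[[0,-0.05,0.3,0],[0,-0.05,0.6,0],[0,-0.05,0.9,0],[0,-0.05,1.2,0],[0,-0.05,1.5,0],[0,-0.05,1.8,0],[0,-0.05,2,0],[0,-0.05,2,0]]]}}

```text
time: 23.75
tool_pos: [0.5526, 0.0911, 0.0188]
ee_rot: [-3.141, 0.0, 1.459]
contact_force: [-0.4, 0.4, -0.7]
grip_width: 0.289
gripper_force: 0.0
```

{"fn": "send_rows", "kwargs": {"commands": [[[0,0,0,0],[0,0,0,0],[0,0,0,0],[0,0,0,0],[0,0,0,0],[0,0,0,0],[0,0,0,0],[0,0,0,0]]], "claw": -1, "force": 20}}

```text
time: 24.55
tool_pos: [0.5527, 0.0912, 0.0191]
ee_rot: [-3.141, -0.0, 1.459]
contact_force: [-0.8, -0.3, 2.0]
grip_width: 0.075
gripper_force: 20.0
```

{"fn": "send_rows", "kwargs": {"commands": [[[0,0.15,0,0],[0,0.3,0,0],[0,0.5,0,0],[0,0.75,0,0],[0,1.0,0,0],[0,1.25,0,0],[0,1.5,0,0],[0,1.6,0,0]]]}}

```text
time: 25.35
tool_pos: [0.569, 0.0892, 0.0191]
ee_rot: [3.142, 0.0, 1.459]
contact_force: [-4.8, 1.5, 0.2]
grip_width: 0.075
gripper_force: 20.0
```

{"fn": "send_rows", "kwargs": {"commands": [[[0,0.1,0,0],[0,0.2,0,0],[0,0.3,0,0],[0,0.4,0,0],[0,0.5,0,0],[0,0.55,0,0],[0,0.6,0,0],[0,0.6,0,0]]]}}

```text
time: 26.15
tool_pos: [0.5741, 0.0889, 0.019]
ee_rot: [-3.141, 0.0, 1.459]
contact_force: [-5.7, 3.3, 1.3]
grip_width: 0.081
gripper_force: 20.0
```

{"fn": "send_rows", "kwargs": {"commands": [[[0,0.05,0,0],[0,0.1,0,0],[0,0.15,0,0],[0,0.2,0,0],[0,0.25,0,0],[0,0.25,0,0],[0,0.25,0,0],[0,0.25,0,0]]]}}

```text
time: 26.95
tool_pos: [0.5742, 0.0888, 0.0185]
ee_rot: [-3.137, 0.001, 1.46]
contact_force: [-10.4, 3.5, 2.0]
grip_width: 0.077
gripper_force: 20.0
```

{"fn": "send_rows", "kwargs": {"commands": [[[0,0,0,0],[0,0,0,0],[0,0,0,0],[0,0,-1,0],[0,0,-3,0],[0,0,-5,0],[0,0,-7,-0.1],[0,0,-9,-0.24]]], "claw": -0.45}}

```text
time: 27.75
tool_pos: [0.5778, 0.0883, 0.1109]
ee_rot: [3.14, 0.001, 1.703]
contact_force: [0.1, -0.3, -0.5]
grip_width: 0.276
gripper_force: 0.0
```

```bash
python3 go.py .4808 .0993 .11 3.0296
```

```text
[2.367, -9.468, 0.093, -1.327]
joints [ 0.07  0.61 -0.47  2.    0.46  0.63 -0.57] t 27.75
```

{"fn": "send_rows", "kwargs": {"commands": [[[0.3,-1.2,0,-0.14],[0.6,-2.4,0,-0.28],[0.9,-3.6,0,-0.42],[1.2,-4.8,0,-0.56],[1.5,-6,0,-0.7],[1.8,-7.2,0,-0.84],[2.1,-8.4,0,-0.98],[2.3,-9.4,0,-1.12]]], "claw": 1}}

```text
time: 28.55
tool_pos: [0.4811, 0.099, 0.11]
ee_rot: [3.141, 0.002, 2.824]
contact_force: [0.1, 0.4, 0.0]
grip_width: 0.911
gripper_force: 0.0
```

```bash
python3 go.py .4808 .0993 .10 3.0296
```

```text
[0.038, 0.015, 0.999, -0.205]
joints [ 0.22  0.6  -0.77  2.19  0.73  0.62  0.17] t 28.55
```

{"fn": "send_rows", "kwargs": {"commands": [[[0,0,0,-0.1],[0,0,0,-0.2],[0,0,1,-0.2],[0,0,2,-0.2],[0,0,3,-0.2],[0,0,3,-0.2],[0,0,3,-0.2],[0,0,3,-0.2]]]}}

```text
time: 29.35
tool_pos: [0.4811, 0.0995, 0.0792]
ee_rot: [3.142, 0.0, 3.019]
contact_force: [0.8, -0.3, 0.0]
grip_width: 1.002
gripper_force: 0.0
```

```bash
python3 go.py .4808 .0993 .0085 3.0296; python3 - <<'E'
from plant import *
from h import *
s=grab_frame('scene')['color'];t=grab_frame('top')['color']
a=crop(t,240,215,90,95,4.3);b=crop(s,300,205,80,70,5)
o=np.zeros((420,795,3),np.uint8);o[:a.shape[0],:a.shape[1]]=a;o[:b.shape[0],392:392+b.shape[1]]=b
cv2.imwrite('pics/c8.png',o)
E
```

```text
[0.025, -0.021, 7.072, -0.011]
joints [ 0.2   0.66 -0.76  2.21  0.85  0.59  0.25] t 29.35
```

View pics/c8.png

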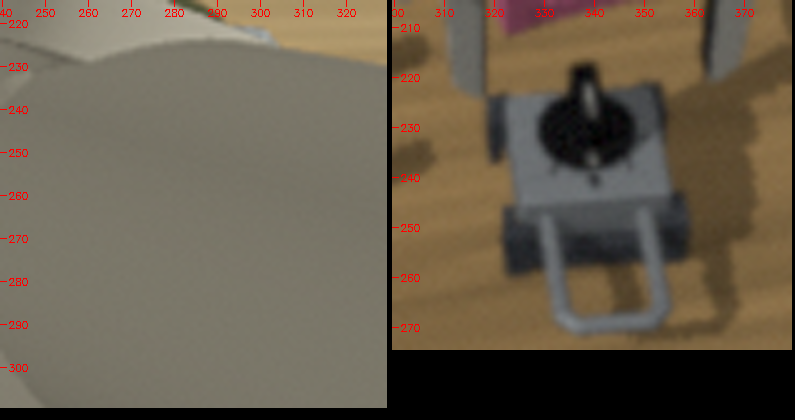

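{"fn": "send_rows", "kwargs": {"commands": [[[0,0,1,-0.01],[0,0,2,-0.01],[0,0,3,-0.01],[0,0,4,-0.01],[0,0,5,-0.01],[0,0,6,-0.01],[0,0,6.9,-0.01],[0,0,6.9,-0.01]]]}}

```text
time: 30.25
tool_pos: [0.4802, 0.0992, 0.0086]
ee_rot: [-3.141, -0.002, 3.029]
contact_force: [-0.3, -0.0, 0.8]
grip_width: 1.001
gripper_force: 0.0
```

{"fn": "send_rows", "kwargs": {"commands": [[[0,0,0,0],[0,0,0,0],[0,0,0,0],[0,0,0,0],[0,0,0,0],[0,0,0,0],[0,0,0,0],[0,0,0,0]]], "claw": -1, "force": 40}}

```text
time: 31.05
tool_pos: [0.4811, 0.0989, 0.0104]
ee_rot: [-3.141, 0.0, 3.029]
contact_force: [-0.4, -1.8, 6.1]
grip_width: 0.704
gripper_force: 40.0
```

{"fn": "send_rows", "kwargs": {"commands": [[[0,0,-0.3,0],[0,0,-0.8,0],[0,0,-1.5,0],[0,0,-2.5,0],[0,0,-4,0],[0,0,-5.5,0],[0,0,-7,0],[0,0,-8,0]]]}}

```text
time: 31.85
tool_pos: [0.481, 0.0993, 0.0913]
ee_rot: [3.141, 0.0, 3.029]
contact_force: [-0.9, -0.8, -3.6]
grip_width: 0.706
gripper_force: 40.0
```

```bash
python3 go.py .5857 -.0405 .09 1.408
```

```text
[-11.977, -12.711, 0.132, 1.621]
joints [ 0.22  0.64 -0.78  2.21  0.82  0.61  0.29] t 31.85
```

{"fn": "send_rows", "kwargs": {"commands": [[[-0.5,-0.5,0,0.05],[-1.2,-1.2,0,0.13],[-2.1,-2.2,0,0.23],[-3,-3.2,0,0.34],[-3.9,-4.2,0,0.45],[-4.8,-5.1,0,0.56],[-5.7,-6.1,0,0.67],[-6.6,-7,0,0.78]]]}}

```text
time: 32.65
tool_pos: [0.5389, 0.021, 0.0895]
ee_rot: [-3.141, -0.0, 2.241]
contact_force: [0.7, 0.0, -4.6]
grip_width: 0.71
gripper_force: 40.0
```

```bash
python3 go.py .5857 -.0405 .09 1.408
```

```text
[-7.726, -0.154, -0.055, 0.833]
joints [ 0.26  0.63 -0.59  2.11  0.63  0.59 -0.12] t 32.65
```

{"fn": "send_rows", "kwargs": {"commands": [[[-1.1,0,0,0.12],[-2.2,0,0,0.24],[-3.3,0,0,0.36],[-4.4,-0.1,0,0.48],[-5.5,-0.1,0,0.6],[-6.5,-0.1,0,0.72],[-7.3,-0.2,0,0.8],[-7.5,-0.2,0,0.82]]]}}

```text
time: 33.45
tool_pos: [0.5844, -0.0388, 0.0894]
ee_rot: [-3.141, 0.001, 1.424]
contact_force: [-0.2, 0.4, -3.8]
grip_width: 0.707
gripper_force: 40.0
```

{"fn": "send_rows", "kwargs": {"commands": [[[0,0,0,0],[0,0,0,0],[0,0,0,0],[0,0,0,0],[0,0,0,0],[0,0,0,0],[0,0,0,0],[0,0,0,0]]]}}

```text
time: 34.25
tool_pos: [0.5842, -0.0375, 0.0901]
ee_rot: [-3.142, 0.0, 1.429]
contact_force: [-0.1, -0.7, -3.8]
grip_width: 0.709
gripper_force: 40.0
```

```bash
python3 go.py .5857 -.0405 .09 1.408;python3 - <<'E'
from plant import *
from h import *
s=grab_frame('scene')['color'];t=grab_frame('top')['color']
a=crop(t,300,150,260,140,3);b=crop(s,110,200,260,140,3)
cv2.imwrite('pics/c9.png',np.vstack([a[:300],b[:300]]))
print(proj('scene',[[.5705,-.133,.1066],[.5705,-.133,.028]]).round(1),proj('top',[[.5705,-.133,.1066]]).round(1))
E
```

```text
[-0.279, 0.192, 0.014, 0.021]
joints [ 0.23  0.63 -0.38  2.01  0.42  0.58 -0.59] t 34.25
[[232.8 263.1]
 [238.1 287.1]] [[425.9 214.4]]
```

View pics/c9.png

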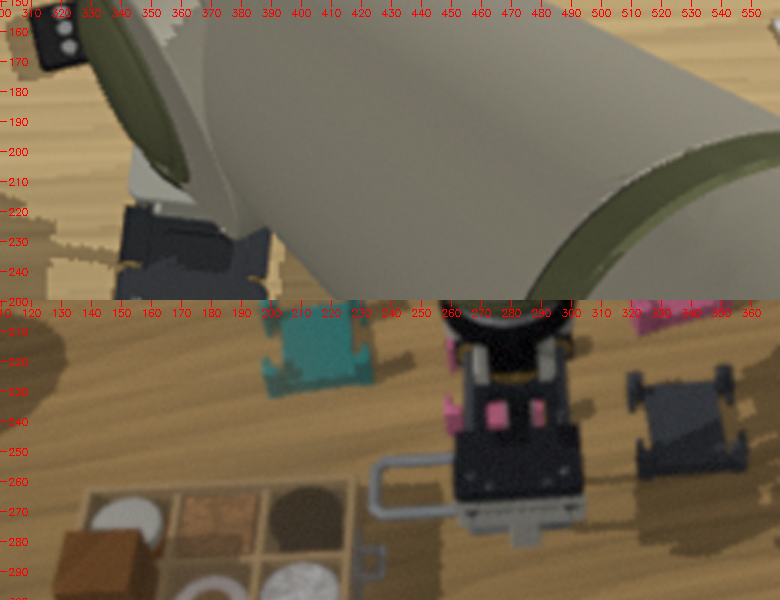

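{"fn": "send_rows", "kwargs": {"commands": [[[-0.1,0.1,0,0.01],[-0.2,0.15,0,0.02],[-0.28,0.19,0,0.02],[-0.28,0.19,0,0.02],[-0.28,0.19,0,0.02],[-0.28,0.19,0,0.02],[-0.28,0.19,0,0.02],[-0.28,0.19,0,0.02]]]}}

```text
time: 35.15
tool_pos: [0.5857, -0.0405, 0.0901]
ee_rot: [-3.142, 0.0, 1.409]
contact_force: [-0.4, -0.8, -3.4]
grip_width: 0.704
gripper_force: 40.0
```

{"fn": "send_rows", "kwargs": {"commands": [[[0,0,0,0],[0,0,0,0],[0,0,0,0],[0,0,0,0],[0,0,0,0],[0,0,0,0],[0,0,0,0],[0,0,0,0]]]}}

```text
time: 35.95
tool_pos: [0.5857, -0.0405, 0.0901]
ee_rot: [-3.142, -0.0, 1.409]
contact_force: [-0.7, -0.0, -4.3]
grip_width: 0.711
gripper_force: 40.0
```

```bash
python3 go.py .5857 -.0405 .09 1.408;python3 -c "
from plant import *
print(finish_job())"
```

```text
[-0.004, 0.002, 0.011, 0.001]
joints [ 0.23  0.63 -0.38  2.01  0.41  0.58 -0.6 ] t 35.95
the job is handed in; nothing more can be done
None
```

I handed the job in at about 36 s: the pin case is down in its pocket, the dial was turned to the opening notch and the shackle pulled fully open, and the padlock is held level about 10 cm up with its crossbar over the staple; no verdict came back.

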